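Fit the ball coupler and latch it

ROBOT

A 6-joint arm with a two-finger parallel gripper is mounted at the origin on a cart in front of the work surface, level with it; the furniture and walls round the work are solid. World frame = base frame: x ahead of the robot, y to its left, z up, the work surface at z = 0. Lengths are in m, angles in rad, forces in N, time in s.
With the tool pointing down it reaches from about 0.35 to 0.85 m from the base axis. Payload 8.1 kg.
Tool frame: the origin (TCP) lies midway between the tips of the shut fingers; the grasp point (between the pads) lies env.grip_depth behind it (env.grip_depth is the distance from the TCP to the grasp point, in m); z points along the fingers, y is the line along which they close (so a half turn about z gives the same grasp; the last joint's range is limited). The gripper opens to 85 mm and grips with 20 to 120 N. Pads are 22 mm wide; open, the fingers measure 114 mm over their backs; the gripper's body (76 mm by 85 mm) begins 54 mm behind the grasp point. The pads swing forward as they close: fully open they stand 13 mm farther back than shut.
Start: joints at [-1.355, 0.13, 1.488, -0, 1.523, -0.085], TCP at [0.178, -0.573, 0.192] pointing down, gripper open.
Joint ranges: [-2.96, 2.96], [-0.89, 2.26], [0.02, 2.5], [-1.34, 4.48], [0, 2.73], [-2.66, 2.66]. Speed limits (rad/s): [2.39, 2.39, 2.79, 3.14, 3.14, 3.14].

INTERFACE

Orientations are given as a 3x3 rotation matrix whose columns are the frame's x, y, z axes.
In Python, from workcell import monitor, optics, env gives the robot as it stands.
- The arm moves only by the shell command python3 -m inch 'ROWS' [FORCE]. ROWS is JSON, a list of rows, each a list of 7 numbers: the shift along the tool's x, y, z in cm, then the turn, a rotation vector about the tool's x, y, z in rad, then the finger opening in cm, from 0 to 8.54. A call has 1 to 12 rows; each row is the pose to reach, as a shift and turn from the pose commanded when the call began, along the tool's axes at that moment; what a row does not reach only later rows make up. A row lasts 1/8 s, in which the tool goes at most 62.5 mm and 10.7 degrees, less where a joint would pass 70% of its speed; a pose out of reach is approached as far as the arm can. A call with a gripper value outside its range is refused whole. The fingers move at their own pace and stop on an object; FORCE is the grip in N (left out, the last holds). Time passes only in rows, so rows that repeat a pose let the fingers close. It gives the time, the measured TCP pose, the force, the opening and the grip force at its end, in the units of the state.
- monitor.state(): the state, without advancing time (a new reading comes with each control period).
- optics.grab_frame(name): name is "side" or "top" or "wrist"; returns a dict with "frame" (420x560x3 uint8, red, green, blue), "z_map" (420x560 float32, m along the optical axis (not along the pixel's ray), 0 where there is no reading), "intrinsics" (3x3 intrinsics, pixels), "position" and "orientation" of the camera in the world. Camera axes: x right, y down, z forward; pixel columns grow to the right and rows downward; lengths in m; the calibration is good to about 2 mm. A picture is of the moment at which its call begins.
- env.hand_in(): hands the job in; it is judged then, once.
The state is a dict: "t": time; "joints": joint angles; "qd": joint speeds; "effort": joint torques, N m; "ee_pos": TCP position; "eef_rot": TCP orientation; "force": force on the tool from outside, world axes, zero at the start; "wrist_torque": the same for the moment, N m; "opening": opening from 0.0 (shut) to 1.0 (fully open); "grasp_force": force on a finger pad.
Only numpy, scipy, OpenCV 4.12 (cv2) and the standard library are available. Lean on these libraries where they do the work, as an engineer would, in place of code of your own. Each camera call takes 0.05 s, during which the arm holds its last target. There are 200 camera calls.

TASK

Lift the blue coupler out of its grey parking dock, stand it upright on the green mat and let go, so that you can take it again by its two ends. Then lower it, still held, over the steel ball between the aluminium guide cheeks until it sits flat on the mount's plate (either end forward), with its red lever still up, and last press the red lever fully down. Do not knock or shift the jar, the carton or the timer.

Things in the scene. Friction and masses are not known exactly. Their poses are not given: they have to be found in the camera images.
- coupler: Loose blue metal block, 0.31 kg, 58 mm long (its x), 44 mm wide (its y), 42 mm high, with a round socket 28 mm across (3 mm chamfer at the mouth) in its underside. Origin: centre of its underside; z up. The socket's axis lies 9 mm toward +x from the origin. On top a red lever, between two small lugs (to 51 mm high) and, 22 mm toward +x, a brass stud (to 53 mm high). With the lever up the whole is about 70 mm high.
- socket (a point): Point on the socket's axis, 20 mm above the coupler's underside, where the ball's centre is when the coupler is fully home.
- lever (a joint): Angle of the red lever: 0 = fully down (latched, level), about 0.4 to 0.58 at the start = up. The hinge runs along the coupler's y, 11 mm toward +x from the origin and 45 mm above the underside; the handle points to the coupler's -x. It is stiff and stays where it is left: pushing it down takes about 4 N at its end. Its pawl swings in under the ball, so on the ball it can close only if the coupler is fully home.
- lever_pad (a point): Middle of the top of the red pad (13 x 18 mm) at the end of the lever, 35 mm from the hinge; with the lever fully down it is 50 mm above the coupler's underside and 23 mm toward -x from the coupler's origin.
- dock: Fixed grey parking dock, 94 mm (x) by 66 mm (y). Origin: centre of its underside. The coupler stands on its floor, 10 mm up, its x along the dock's x, between two walls 64 mm apart that rise 50 mm above the worktop at its two ends (+x and -x). Its long sides are open (lips of 3 mm only), so there the coupler can be taken across its 44 mm width but not by its ends.
- mat: Fixed green bench mat, 170 x 170 x 3 mm, on the worktop. Origin: centre of its underside.
- mount: Fixed mount: dark steel plate 112 mm (x) by 92 mm (y), 8 mm thick, with the ball stud in its middle and two aluminium cheeks along its x (72 mm long, 8 mm thick, 50 mm apart, tops 50 mm above the worktop). Origin: centre of its underside. The fitted coupler lies with its x along the mount's x, either way round, between the cheeks, its underside on the plate (8 mm above the worktop); the fingers have room at its two ends but not beside its long sides.
- ball (a point): Centre of the steel ball, 25 mm in diameter, 28 mm above the worktop (20 mm above the plate).
- sample_jar: Bystander: glass jar, 48 mm in diameter, 82 mm high, with a pale cap. Origin: centre of its underside.
- septa_carton: Bystander: small white and blue carton, 44 x 66 x 40 mm. Origin: centre of its underside.
- timer: Bystander: white bench timer with a grey display, 24 x 64 x 58 mm. Origin: centre of its underside.
Not all that is in view belongs to the job. Several things have the shape of the coupler; the one meant has the colours described above.

How it is judged:
By the outcome, as a careful person would: the job done as asked, in the order asked, and still so for the second after the job is handed in, with the robot touching nothing.
It also fails if it takes over 67 s, if anything falls off the work surface, if the arm or the gripper's body presses on something with over 40 N, if the wrist force passes 120 N, or if a joint passes its speed limit or range.

## Working session

There is one attempt and no reset: what is moved stays moved. The work goes in short steps, Python scripts to look and compute and a shell command to move; the robot and the scene stay as the last step left them, time stands still between calls to the robot, and variables do not carry over. Pictures are saved under pics/ and viewed, at most 13 in all, crops included, and the job is handed in when it is done.

```bash
ls; mkdir -p pics; cat > h.py <<'E'
import numpy as np, cv2
from workcell import monitor, optics, env
def grab(n,save=None):
    f=optics.grab_frame(n)
    if save: cv2.imwrite('pics/'+save+'.png',f['frame'][:,:,::-1])
    return f
def ray(f,u,v):
    K=f['intrinsics'];d=np.linalg.inv(K)@np.array([u,v,1.]);return np.array(f['position']),np.array(f['orientation'])@d
def onplane(f,u,v,z):
    p,d=ray(f,u,v);return p+d*(z-p[2])/d[2]
def depthpt(f,u,v):
    p,d=ray(f,u,v);return p+d*f['z_map'][int(v),int(u)]
def cloud(f,mask):
    v,u=np.nonzero(mask&(f['z_map']>0));z=f['z_map'][v,u]
    K=f['intrinsics'];c=np.stack([(u-K[0,2])/K[0,0]*z,(v-K[1,2])/K[1,1]*z,z])
    return (np.array(f['orientation'])@c).T+np.array(f['position'])
E
python3 - <<'E'
from h import *
for n in('top','side'):
    f=grab(n,n+'0');print(n,np.round(f['position'],3),np.round(f['orientation'],2).tolist(),f['intrinsics'][0])
print(monitor.state(),env.grip_depth)
import cv2
E
```

```text
pics
top [0.424 0.    1.154] [[0.02, -0.99, 0.17], [-1.0, -0.02, -0.03], [0.03, -0.16, -0.99]] [392.52402336   0.         278.04479639]
side [ 0.693 -0.81   0.634] [[0.99, 0.06, -0.09], [0.11, -0.57, 0.82], [-0.0, -0.82, -0.57]] [405.95123356   0.         284.82987242]
{'t': 0.1, 'joints': array([-1.35538582e+00,  1.31096334e-01,  1.48917903e+00, -2.29801585e-06,
        1.52301751e+00, -8.54384161e-02]), 'qd': array([-0.00171349, -0.00175634, -0.00456854, -0.00080881, -0.00164281,
        0.00024523]), 'effort': array([ 8.68106126e-04, -5.70951641e+01, -5.01943231e+01, -1.13921994e-04,
        8.09412712e-03,  4.00682154e-06]), 'ee_pos': array([ 0.17767473, -0.57249236,  0.19153826]), 'eef_rot': array([[ 9.55085264e-01,  2.96330905e-01, -3.65660662e-04],
       [ 2.96331096e-01, -9.55083831e-01,  1.66043009e-03],
       [ 1.42800167e-04, -1.69420894e-03, -9.99998555e-01]]), 'force': array([ 0.19216815, -0.70288667, -0.24101417]), 'wrist_torque': array([ 0.01979912, -0.00445557, -0.0313532 ]), 'grasp_force': 0.0, 'opening': 0.999280578840513} 0.0187
```

View pics/top0.png

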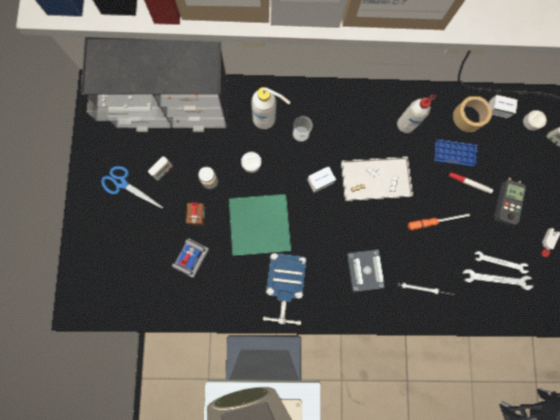

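View pics/side0.png

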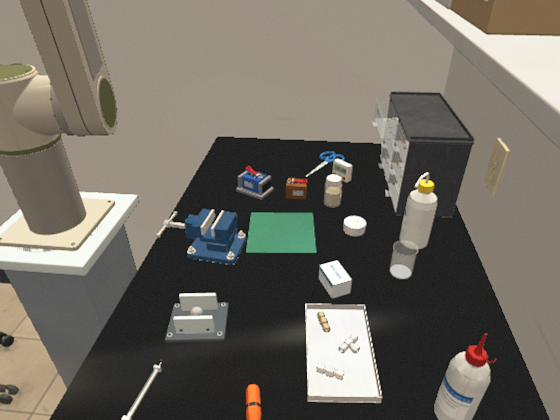

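The top view shows the blue coupler in its dock at (190,257), the orange decoy at (195,213), the mat at (260,224) and the mount at (366,270). The jar is at (207,177), the timer at (160,168), the carton at (320,179), and a vise stands between mat and mount at (287,277).
The side view shows the coupler at (255,182), the mount at (197,315) and the mat at (282,232).

```bash
python3 - <<'E'
from h import *
f=grab('top')
hsv=cv2.cvtColor(f['frame'],cv2.COLOR_RGB2HSV)
def comp(mask,box,name,zp):
    m=np.zeros(mask.shape,np.uint8);u0,v0,u1,v1=box;m[v0:v1,u0:u1]=mask[v0:v1,u0:u1]
    m=m.astype(np.uint8)
    r=cv2.minAreaRect(np.argwhere(m>0)[:,::-1].astype(np.float32))
    c=cloud(f,m>0);b=cv2.boxPoints(r);w=np.array([onplane(f,*p,zp)[:2] for p in b])
    print(name,r,'ctr',w.mean(0).round(4),'edges',np.round(w-np.roll(w,1,0),3).tolist(),'zmed',np.percentile(c[:,2],[5,50,95]).round(3))
H,S,V=[hsv[:,:,i].astype(int) for i in range(3)]
comp((H>60)&(H<95)&(S>80)&(V>50),(220,185,300,260),'mat',.003)
comp((H>105)&(H<130)&(S>140)&(V>60),(165,230,215,285),'blue',.052)
comp(((H<8)|(H>172))&(S>150)&(V>90),(165,230,215,285),'red',.07)
comp((V>60),(165,230,215,285),'dock',.02)
comp((V>45),(340,242,392,300),'mount',.008)
comp((V>170),(340,242,392,300),'cheeks',.05)
comp((V>60),(192,162,222,192),'jar',.08)
comp((V>60),(180,198,210,228),'decoy',.05)
comp((V>60),(260,250,312,330),'vise',.06)
for n,u,v in(('jar',207,175),('vise',287,275),('dec',195,210),('carton',318,178),('timer',160,166)):print(n,depthpt(f,u,v).round(3))
E
```

```text
mat ((259.28167724609375, 224.51600646972656), (58.13725662231445, 58.72106170654297), 85.8150863647461) ctr [0.5922 0.0208] edges [[0.172, 0.019], [0.017, -0.175], [-0.174, -0.015], [-0.016, 0.171]] zmed [-0.     0.004  0.007]
blue ((188.8000030517578, 256.8999938964844), (14.758049964904785, 18.782974243164062), 26.56505012512207) ctr [0.489  0.2136] edges [[0.017, 0.037], [0.047, -0.021], [-0.018, -0.038], [-0.047, 0.021]] zmed [0.049 0.053 0.056]
red ((185.78688049316406, 259.6557312011719), (4.3532538414001465, 11.523320198059082), 39.80556869506836) ctr [0.4802 0.2179] edges [[0.007, 0.009], [0.024, -0.019], [-0.007, -0.009], [-0.024, 0.019]] zmed [0.063 0.071 0.077]
dock ((189.88760375976562, 257.2087097167969), (26.007762908935547, 35.01565933227539), 28.300758361816406) ctr [0.4903 0.2165] edges [[0.034, 0.067], [0.089, -0.042], [-0.034, -0.067], [-0.088, 0.043]] zmed [0.    0.049 0.068]
mount ((365.5, 270.5), (51.0, 57.0), 0.0) ctr [ 0.4625 -0.292 ] edges [[-0.002, 0.148], [0.164, -0.002], [0.003, -0.152], [-0.165, 0.005]] zmed [-0.001  0.009  0.05 ]
cheeks ((368.1726074218
[... 262 characters left out ...]
209594727, 18.178848266601562), 59.03623962402344) ctr [0.7109 0.1684] edges [[0.059, 0.038], [0.028, -0.042], [-0.059, -0.037], [-0.028, 0.042]] zmed [-0.     0.067  0.085]
decoy ((194.8705291748047, 212.81216430664062), (18.95171546936035, 23.440279006958008), 4.085616588592529) ctr [0.6141 0.2035] edges [[0.003, 0.053], [0.067, -0.001], [-0.003, -0.054], [-0.067, 0.002]] zmed [0.    0.042 0.052]
vise ((283.0, 287.5), (75.0, 46.0), 90.0) ctr [ 0.4111 -0.0494] edges [[0.202, 0.005], [0.002, -0.128], [-0.203, -0.001], [-0.002, 0.125]] zmed [-0.001  0.053  0.09 ]
jar [0.717 0.17  0.081]
vise [ 0.444 -0.06   0.05 ]
dec [0.622 0.204 0.048]
carton [ 0.727 -0.148  0.043]
timer [0.746 0.308 0.059]
```

```bash
python3 -m inch '[[10,-10,-6,0,0,-0.3,8.5],[53.1,-65.8,-6,0,0,-2.4,8.5],[53.1,-65.8,-6,0,0,-2.4,8.5],[53.1,-65.8,-6,0,0,-2.4,8.5],[53.1,-65.8,-6,0,0,-2.4,8.5],[53.1,-65.8,-6,0,0,-2.4,8.5],[53.1,-65.8,-6,0,0,-2.4,8.5],[53.1,-65.8,-6,0,0,-2.4,8.5],[53.1,-65.8,-6,0,0,-2.4,8.5],[53.1,-65.8,-6,0,0,-2.4,8.5],[53.1,-65.8,-6,0,0,-2.4,8.5],[53.1,-65.8,-6,0,0,-2.4,8.5]]'; python3 -c "
from h import *
s=monitor.state();print(s['joints'],s['ee_pos'],s['eef_rot'])"
```

```text
t: 1.65
ee_pos: [0.4535, 0.1202, 0.248]
eef_rot: [[-0.834, 0.552, 0.001], [0.552, 0.834, -0.0], [-0.001, 0.0, -1.0]]
force: [1.6, -0.8, 0.4]
opening: 0.992
grasp_force: 0.0
[ 1.50052186e-01 -2.46489044e-01  1.75036355e+00 -2.91845077e-04
  1.63722513e+00 -8.36530611e-01] [0.45354158 0.12023331 0.24798883] [[-8.34135243e-01  5.51559711e-01  5.31008671e-04]
 [ 5.51559681e-01  8.34135404e-01 -2.14228264e-04]
 [-5.61092811e-04  1.14187628e-04 -9.99999836e-01]]
```

```bash
python3 -m inch '[[2.2,9.5,0,0,0,-0.14,8.5],[2.2,9.5,0,0,0,-0.14,8.5],[2.2,9.5,0,0,0,-0.14,8.5]]'; cat > see.py <<'E'
from h import *
import sys
f=grab('wrist',sys.argv[1]);print(np.round(f['position'],3),np.round(f['orientation'],2).tolist())
E
python3 see.py w1
```

```text
t: 2.02
ee_pos: [0.4876, 0.2114, 0.2469]
eef_rot: [[-0.902, 0.433, -0.002], [0.433, 0.902, -0.0], [0.002, -0.001, -1.0]]
force: [-0.5, 0.3, 0.1]
opening: 0.99
grasp_force: 0.0
[0.412 0.248 0.428] [[0.43, 0.85, 0.29], [0.9, -0.41, -0.14], [-0.0, 0.32, -0.95]]
```

View pics/w1.png

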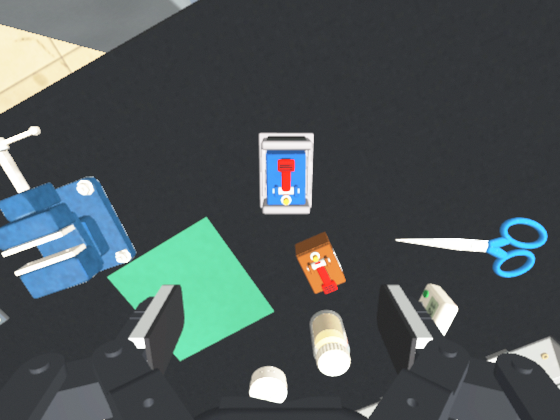

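The dock and coupler are at (287,175), well aligned with the camera: lever pad at (286,163), stud at (286,201). The decoy is at (320,265) and the mat at (190,290).

```bash
cat > cp.py <<'E'
from h import *
import sys
# coupler: blue mask in box u0 v0 u1 v1, camera name
def coup(n,box,ztop,save=None):
    f=grab(n,save);u0,v0,u1,v1=box
    hsv=cv2.cvtColor(f['frame'],cv2.COLOR_RGB2HSV).astype(int);H,S,V=hsv[...,0],hsv[...,1],hsv[...,2]
    bx=np.zeros(H.shape,bool);bx[v0:v1,u0:u1]=1
    for nm,m in(('blue',(H>100)&(H<130)&(S>130)&(V>60)),('red',((H<8)|(H>172))&(S>150)&(V>90)),('stud',(H>15)&(H<32)&(S>90)&(V>120))):
        m=(m&bx)
        if m.sum()<5: print(nm,'none');continue
        c=cloud(f,m)
        if nm=='blue':
            t=c[np.abs(c[:,2]-ztop)<.006]
            r=cv2.minAreaRect((t[:,:2]*1000).astype(np.float32));print('blue top rect mm',np.round(r[0],1),np.round(r[1],1),round(r[2],1),'z',np.percentile(t[:,2],[10,50,90]).round(4))
        v,u=np.nonzero(m)
        print(nm,m.sum(),'px',u.mean().round(1),v.mean().round(1),'mean',c.mean(0).round(4),'z',np.percentile(c[:,2],[5,50,95]).round(3),'stud-plane',onplane(f,u.mean(),v.mean(),ztop+.011).round(4))
    return f
if __name__=='__main__':
    coup(sys.argv[1],[int(a) for a in sys.argv[2:6]],float(sys.argv[6]),sys.argv[7] if len(sys.argv)>7 else None)
    s=monitor.state();R=s['eef_rot'];print('tcp',s['ee_pos'].round(4),R.round(3).tolist())
E
python3 cp.py wrist 250 125 325 220 0.052; python3 cp.py side 230 155 280 205 0.052
```

```text
blue top rect mm [490.9 216.9] [43.5 58.1] 64.5 z [0.0505 0.0516 0.0527]
blue 1367 px 286.4 175.2 mean [0.4873 0.2179 0.0507] z [0.037 0.052 0.056] stud-plane [0.4847 0.219  0.063 ]
red 361 px 286.9 171.1 mean [0.4799 0.2217 0.0692] z [0.061 0.071 0.075] stud-plane [0.4808 0.2214 0.063 ]
stud 29 px 286.9 200.7 mean [0.5112 0.207  0.0611] z [0.05  0.063 0.063] stud-plane [0.5107 0.2072 0.063 ]
tcp [0.4875 0.2091 0.2474] [[-0.9, 0.435, -0.001], [0.435, 0.9, -0.001], [0.001, -0.001, -1.0]]
blue top rect mm [491.  213.9] [49.1 57.6] 64.8 z [0.0486 0.0512 0.0533]
blue 198 px 252.3 180.8 mean [0.4884 0.2051 0.0399] z [0.013 0.049 0.054] stud-plane [0.4963 0.1655 0.063 ]
red 48 px 250.2 169.4 mean [0.4742 0.2535 0.0507] z [-0.002  0.067  0.075] stud-plane [0.4788 0.231  0.063 ]
stud none
tcp [0.4876 0.2086 0.2477] [[-0.9, 0.436, -0.001], [0.436, 0.9, -0.001], [0.0, -0.001, -1.0]]
```

```bash
python3 -m inch '[[0,0.8,0,0,0,0,8.5],[0,0.8,6,0,0,0,8.5],[0,0.8,12,0,0,0,8.5],[0,0.8,16,0,0,0,8.5],[0,0.8,19,0,0,0,8.5],[0,0.8,21,0,0,0,8.5],[0,0.8,22.8,0,0,0,8.5],[0,0.8,22.8,0,0,0,8.5],[0,0.8,22.8,0,0,0,8.5]]'; python3 -m inch '[[0,0,0,0,0,0,5.5],[0,0,0,0,0,0,4.0],[0,0,0,0,0,0,4.0],[0,0,0,0,0,0,4.0],[0,0,0,0,0,0,4.0],[0,0,0,0,0,0,4.0]]' 50
```

```text
t: 3.3
ee_pos: [0.4921, 0.2165, 0.0209]
eef_rot: [[-0.9, 0.436, 0.001], [0.436, 0.9, 0.0], [-0.001, 0.001, -1.0]]
force: [-0.3, 0.1, 0.4]
opening: 0.991
grasp_force: 0.0
t: 4.05
ee_pos: [0.4913, 0.2164, 0.0199]
eef_rot: [[-0.9, 0.436, -0.0], [0.436, 0.9, -0.0], [0.0, -0.0, -1.0]]
force: [1.3, 0.2, 0.2]
opening: 0.471
grasp_force: 0.0
```

```bash
python3 -m inch '[[0,0,0,0,0,0,3],[0,0,0,0,0,0,3],[0,0,0,0,0,0,3],[0,0,0,0,0,0,3]]' 50;python3 see.py w2; python3 cp.py top 165 230 215 285 0.052
```

```text
t: 4.55
ee_pos: [0.4914, 0.2164, 0.0199]
eef_rot: [[-0.9, 0.436, 0.0], [0.436, 0.9, -0.0], [-0.0, -0.0, -1.0]]
force: [-0.2, -0.0, -0.5]
opening: 0.348
grasp_force: 0.0
[0.416 0.253 0.201] [[0.44, 0.85, 0.29], [0.9, -0.41, -0.14], [0.0, 0.32, -0.95]]
blue top rect mm [501.  192.7] [17.  13.2] 39.1 z [0.0507 0.0527 0.0547]
blue 32 px 196.2 252.8 mean [0.5003 0.1929 0.0564] z [0.051 0.053 0.081] stud-plane [0.4998 0.1917 0.063 ]
red none
stud none
tcp [0.4914 0.2164 0.0199] [[-0.9, 0.436, 0.0], [0.436, 0.9, 0.0], [-0.0, 0.0, -1.0]]
```

View pics/w2.png

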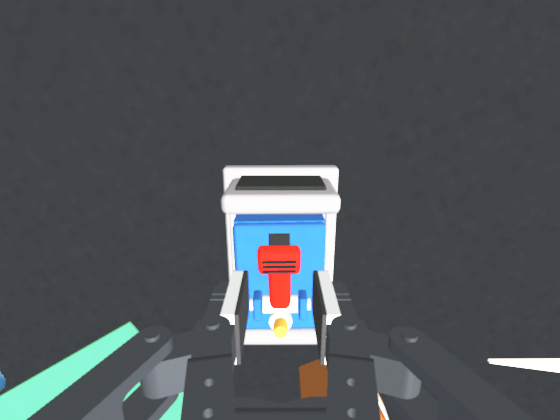

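The coupler is at (280,270), still in its dock. The pads at (237,310) and (322,310) look as if they are above it, not around its sides, so I'll check the depths.

```bash
python3 - <<'E'
from h import *
f=grab('wrist')
for u,v in((235,285),(238,300),(322,285),(325,300),(320,340),(240,340),(280,235),(245,320),(316,320),(280,340),(285,202)):print(u,v,depthpt(f,u,v).round(4))
s=monitor.state();K=f['intrinsics'];R=np.array(f['orientation'])
for dz in(0,.0187,.03,.06):
  for y in(-.016,.016):
    p=s['ee_pos']-s['eef_rot'][:,2]*dz+s['eef_rot'][:,1]*y;c=K@(R.T@(p-f['position']));print(dz,y,c[:2]/c[2])
f=grab('side');
m=f['z_map']
cv2.imwrite('pics/s2.png',cv2.resize(f['frame'][110:230,190:330,::-1],None,fx=5,fy=5,interpolation=cv2.INTER_CUBIC))
E
```

```text
235 285 [0.4731 0.2048 0.0763]
238 300 [0.474  0.2072 0.0879]
322 285 [0.4885 0.2371 0.0767]
325 300 [0.4887 0.2369 0.0874]
320 340 [0.5006 0.229  0.0928]
240 340 [0.4856 0.2029 0.0954]
280 235 [0.4697 0.227  0.0528]
245 320 [0.4892 0.2011 0.0775]
316 320 [0.5018 0.2284 0.0783]
280 340 [0.5253 0.2002 0.0492]
285 202 [0.4575 0.2355 0.0486]
0 -0.016 [252.06455212 252.3676396 ]
0 0.016 [307.39499526 252.38063112]
0.0187 -0.016 [249.3462083  267.34288024]
0.0187 0.016 [310.0834483  267.35507964]
0.03 -0.016 [247.42988119 277.8998449 ]
0.03 0.016 [311.97866396 277.91126532]
0.06 -0.016 [240.94200048 313.64130417]
0.06 0.016 [318.39482704 313.64873317]
```

View pics/s2.png

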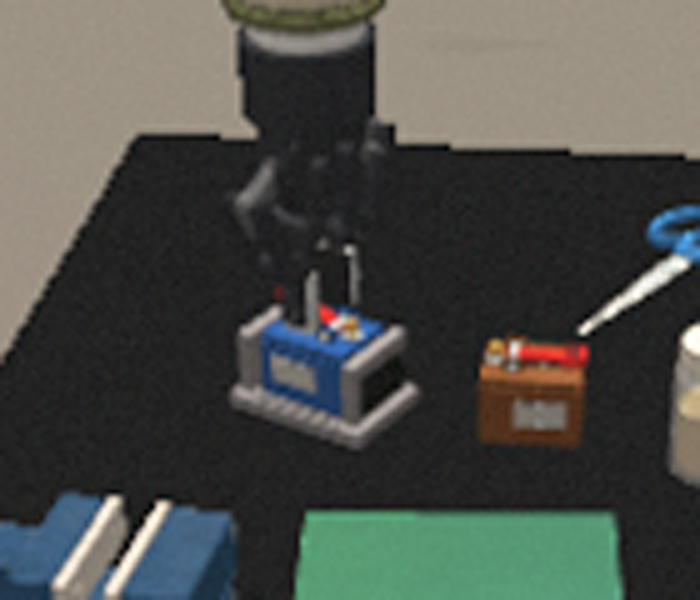

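The side view shows the two pads standing above the coupler's top, straddling the lever, so the true fingertips are higher than the reported TCP. I'll measure by how much.

```bash
python3 - <<'E'
from h import *
s=monitor.state();T=s['ee_pos'];R=s['eef_rot']
for n in('wrist','side'):
  f=grab(n);m=np.ones(f['z_map'].shape,bool)
  v,u=np.nonzero(f['z_map']>0);c=cloud(f,m);l=(c-T)@R
  k=(abs(l[:,0])<.02)&(abs(l[:,1])<.03)&(c[:,2]>.056)&(c[:,2]<.16)
  hsv=cv2.cvtColor(f['frame'],cv2.COLOR_RGB2HSV)[v,u].astype(int)
  g=k&(hsv[:,1]<60)
  for sgn in(-1,1):
    q=l[g&(sgn*l[:,1]>0.008)]
    if len(q)>5:
      print(n,sgn,len(q),'x',np.percentile(q[:,0],[2,50,98]).round(4),'y',np.percentile(q[:,1],[2,50,98]).round(4),'z',np.percentile(q[:,2],[1,50,90,98,100]).round(4))
      lo=q[q[:,2]>np.percentile(q[:,2],90)];print('  low',lo.mean(0).round(4))
E
```

```text
wrist -1 7172 x [-0.0069  0.0126  0.0181] y [-0.028  -0.0179 -0.0093] z [-0.1241 -0.0976 -0.0597 -0.0473 -0.0362]
  low [ 0.0065 -0.0191 -0.0516]
wrist 1 7207 x [-0.0075  0.0126  0.0181] y [0.0094 0.0182 0.0282] z [-0.124  -0.0976 -0.0586 -0.0456 -0.0361]
  low [ 0.0058  0.0192 -0.0504]
side -1 189 x [-0.0183 -0.0097  0.0072] y [-0.0296 -0.024  -0.0125] z [-0.1388 -0.1025 -0.0546 -0.0438 -0.037 ]
  low [-0.0072 -0.0223 -0.0475]
side 1 180 x [-0.0187 -0.0078  0.01  ] y [0.0094 0.0151 0.0244] z [-0.1355 -0.0799 -0.0505 -0.0439 -0.0386]
  low [-0.0022  0.0147 -0.0462]
```

```bash
python3 -m inch '[[0,0,-4,0,0,0,3],[0,0,-9,0,0,0,3],[0,0,-12,0,0,0,4.4],[0,0,-12,0,0,0,4.4],[0,0,-12,0,0,0,4.4],[0,0,-12,0,0,0,4.4]]'; cat > tips.py <<'E'
from h import *
s=monitor.state();T=s['ee_pos'];R=s['eef_rot']
for n in('wrist','side'):
  f=grab(n,'tips_'+n);c=cloud(f,f['z_map']>0);l=(c-T)@R
  k=(abs(l[:,0])<.03)&(abs(l[:,1])<.06)&(c[:,2]>.085)&(l[:,2]>-.12)
  for sgn in(-1,1):
    q=l[k&(sgn*l[:,1]>0.004)];print(n,sgn,len(q),'z',np.percentile(q[:,2],[50,90,98,100]).round(4))
    lo=q[q[:,2]>q[:,2].max()-.012];print('  low x',np.percentile(lo[:,0],[2,98]).round(4),'y',np.percentile(lo[:,1],[2,98]).round(4))
print(s['opening'],T)
E
python3 tips.py
```

```text
t: 5.6
ee_pos: [0.4902, 0.216, 0.1381]
eef_rot: [[-0.9, 0.436, -0.003], [0.436, 0.9, -0.001], [0.002, -0.002, -1.0]]
force: [-0.6, 0.1, 0.1]
opening: 0.517
grasp_force: 0.0
wrist -1 15391 z [-0.0988 -0.0713 -0.0512 -0.04  ]
  low x [-0.0093  0.0118] y [-0.0337 -0.0215]
wrist 1 15354 z [-0.0988 -0.0712 -0.0512 -0.0404]
  low x [-0.009   0.0117] y [0.0222 0.0346]
side -1 294 z [-0.0926 -0.0535 -0.0439 -0.0417]
  low x [-0.011  0.007] y [-0.0376 -0.0224]
side 1 275 z [-0.0879 -0.0516 -0.0424 -0.0401]
  low x [-0.0108  0.0112] y [0.0201 0.0281]
0.5170384610955954 [0.49023206 0.21604721 0.13807762]
```

View pics/tips_wrist.png

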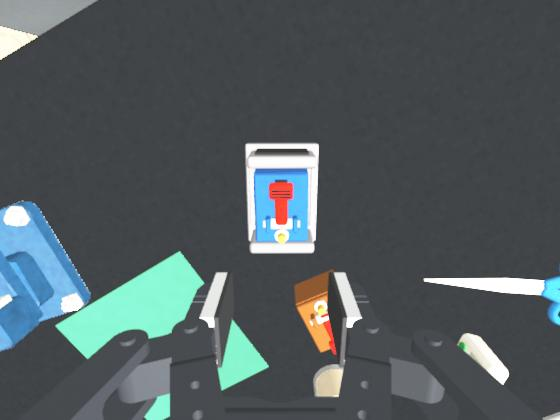

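The coupler at (281,205) is undisturbed. The pad tips really sit 40 mm behind the reported TCP at this opening, and both cameras agree, so I'll go 38–40 mm deeper.

```bash
python3 -m inch '[[0,0,0,0,0,0,8.5],[0,0,0,0,0,0,8.5],[0,0,0,0,0,0,8.5],[0,0,4,0,0,0,8.5],[0,0,8,0,0,0,8.5],[0,0,11,0,0,0,8.5],[0,0,13,0,0,0,8.5],[0,0,14.5,0,0,0,8.5],[0,0,15.4,0,0,0,8.5],[0,0,15.4,0,0,0,8.5]]';python3 -m inch '[[0,0,0,0,0,0,6],[0,0,0,0,0,0,3.5],[0,0,0,0,0,0,3.5],[0,0,0,0,0,0,3.5],[0,0,0,0,0,0,3.5],[0,0,0,0,0,0,3.5],[0,0,0,0,0,0,3.5]]' 50; python3 see.py w3
```

```text
t: 6.95
ee_pos: [0.4912, 0.2164, -0.0143]
eef_rot: [[-0.9, 0.436, -0.001], [0.436, 0.9, -0.0], [0.0, -0.0, -1.0]]
force: [0.5, 0.6, -0.0]
opening: 0.993
grasp_force: 0.0
t: 7.82
ee_pos: [0.4922, 0.2167, -0.0131]
eef_rot: [[-0.9, 0.436, 0.002], [0.436, 0.9, 0.001], [-0.001, 0.001, -1.0]]
force: [-1.4, -0.2, 6.4]
opening: 0.507
grasp_force: 52.7
[0.416 0.253 0.168] [[0.44, 0.85, 0.29], [0.9, -0.41, -0.14], [0.0, 0.33, -0.95]]
```

```bash
python3 -m inch '[[0,0,-2,0,0,0,3.5],[0,0,-6,0,0,0,3.5],[0,0,-11,0,0,0,3.5],[-4,-3,-12,0,0,-0.1,3.5],[-8,-6,-12,0,0,-0.2,3.5],[-12,-9,-12,0,0,-0.3,3.5],[-16,-12,-12,0,0,-0.4,3.5],[-17.5,-13.3,-12,0,0,-0.44,3.5],[-17.5,-13.3,-12,0,0,-0.44,3.5],[-17.5,-13.3,-12,0,0,-0.44,3.5]]';python3 see.py w4
```

```text
t: 9.12
ee_pos: [0.5902, 0.0211, 0.1052]
eef_rot: [[-1.0, 0.011, -0.001], [0.011, 1.0, 0.0], [0.001, 0.0, -1.0]]
force: [-1.3, -0.0, -2.8]
opening: 0.508
grasp_force: 51.9
[0.507 0.022 0.287] [[0.01, 0.95, 0.32], [1.0, -0.01, -0.0], [0.0, 0.32, -0.95]]
```

View pics/w4.png

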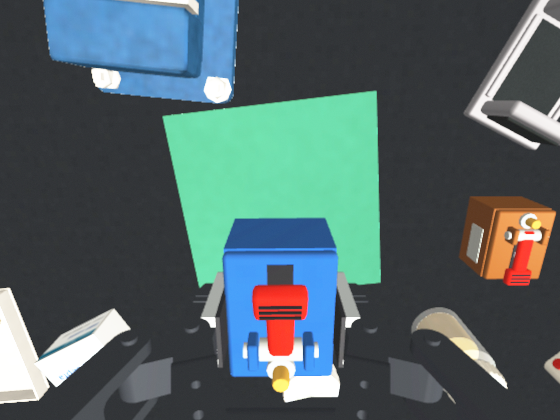

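The coupler is held upright at (280,300) over the mat, with its lever up. Next: lower it and let go.

```bash
python3 -m inch '[[0,0,4,0,0,0,3.5],[0,0,8,0,0,0,3.5],[0,0,10.5,0,0,0,3.5],[0,0,11.7,0,0,0,3.5],[0,0,12.2,0,0,0,3.5],[0,0,12.4,0,0,0,3.5],[0,0,12.5,0,0,0,3.5],[0,0,12.5,0,0,0,3.5]]'
```

```text
t: 10.18
ee_pos: [0.5916, 0.0204, -0.0183]
eef_rot: [[-1.0, 0.011, 0.001], [0.011, 1.0, -0.0], [-0.001, -0.0, -1.0]]
force: [0.6, 1.0, -2.5]
opening: 0.507
grasp_force: 51.8
```

```bash
python3 -m inch '[[0,0,0.1,0,0,0,3.5],[0,0,0.2,0,0,0,3.5],[0,0,0.25,0,0,0,3.5],[0,0,0.25,0,0,0,3.5]]'
```

```text
t: 10.68
ee_pos: [0.5913, 0.0204, -0.0201]
eef_rot: [[-1.0, 0.011, 0.001], [0.011, 1.0, -0.0], [-0.001, -0.0, -1.0]]
force: [-6.4, 0.1, 10.3]
opening: 0.504
grasp_force: 53.5
```

Contact. Release, rise and turn 90° for the end grasp.

```bash
python3 -m inch '[[0,0,0,0,0,0,5.5],[0,0,0,0,0,0,7],[0,0,0,0,0,0,8.5],[0,0,0,0,0,0,8.5],[0,0,-3,0,0,0,8.5],[0,0,-7,0,0,0,8.5],[0,0,-12,0,0,0,8.5],[0,0,-16,0,0,0,8.5],[0,0,-16,0,0,0,8.5]]';python3 -m inch '[[0,0,0,0,0,0.2,8.5],[0,0,0,0,0,0.5,8.5],[0,0,0,0,0,0.8,8.5],[0,0,0,0,0,1.0,8.5],[0,0,0,0,0,1.2,8.5],[0,0,0,0,0,1.4,8.5],[0,0,0,0,0,1.56,8.5],[0,0,0,0,0,1.56,8.5],[0,0,0,0,0,1.56,8.5],[0,0,0,0,0,1.56,8.5]]'; python3 see.py w5
```

```text
t: 11.8
ee_pos: [0.5941, 0.0203, 0.1434]
eef_rot: [[-1.0, 0.011, 0.008], [0.011, 1.0, -0.0], [-0.008, -0.0, -1.0]]
force: [0.5, -0.4, -0.3]
opening: 0.999
grasp_force: 0.0
t: 13.05
ee_pos: [0.5902, 0.0205, 0.137]
eef_rot: [[-0.001, 1.0, -0.002], [1.0, 0.001, 0.0], [0.0, -0.002, -1.0]]
force: [-0.1, -0.7, -0.0]
opening: 0.998
grasp_force: 0.0
[0.59  0.104 0.318] [[1.0, 0.0, -0.0], [0.0, -0.95, -0.32], [-0.0, 0.32, -0.95]]
```

View pics/w5.png

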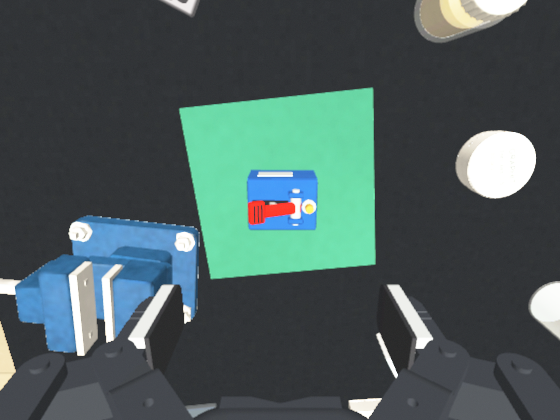

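The coupler stands upright on the mat at (282,203), stud at (309,207) toward +x, lever up toward -x.

```bash
python3 cp.py wrist 230 150 340 245 0.045; python3 tips.py | grep -v '^ '; python3 cp.py side 240 190 320 260 0.045
```

```text
blue top rect mm [591.3  21.6] [43.  57.5] 89.9 z [0.0437 0.0447 0.0456]
blue 2572 px 283.6 197.1 mean [0.5929 0.0269 0.0418] z [0.015 0.045 0.052] stud-plane [0.5928 0.031  0.056 ]
red 664 px 267.7 210.2 mean [0.5805 0.0219 0.0617] z [0.054 0.062 0.068] stud-plane [0.5801 0.0201 0.056 ]
stud 58 px 308.7 208.1 mean [0.613  0.0217 0.0552] z [0.053 0.056 0.057] stud-plane [0.613  0.0219 0.056 ]
tcp [0.5904 0.0205 0.1374] [[-0.002, 1.0, -0.001], [1.0, 0.002, 0.0], [0.0, -0.001, -1.0]]
wrist -1 10489 z [-0.1032 -0.0681 -0.057  -0.051 ]
wrist 1 10477 z [-0.1032 -0.0681 -0.057  -0.0511]
side -1 234 z [-0.0967 -0.0645 -0.0559 -0.0532]
side 1 260 z [-0.1024 -0.0669 -0.0568 -0.052 ]
0.9948612732968695 [0.59041823 0.02049991 0.13744161]
blue top rect mm [591.5  16.7] [56.5 42.2] 1.6 z [0.0417 0.0445 0.0462]
blue 327 px 280.4 225.3 mean [0.594  0.0058 0.0322] z [0.008 0.038 0.046] stud-plane [ 0.5978 -0.0265  0.056 ]
red 58 px 275.7 212.0 mean [0.5777 0.0416 0.0472] z [-0.002  0.059  0.068] stud-plane [0.5795 0.0285 0.056 ]
stud 5 px 288.6 215.8 mean [0.6135 0.0163 0.0552] z [0.051 0.056 0.058] stud-plane [0.6136 0.0151 0.056 ]
tcp [0.5908 0.0205 0.1381] [[-0.001, 1.0, -0.0], [1.0, 0.001, 0.0], [0.0, -0.0, -1.0]]
```

```bash
python3 -m inch '[[0.1,0.1,5,0,0,0,8.5],[0.1,0.1,10,0,0,0,8.5],[0.1,0.1,13,0,0,0,8.5],[0.1,0.1,15,0,0,0,8.5],[0.1,0.1,16.2,0,0,0,8.5],[0.1,0.1,16.6,0,0,0,8.5],[0.1,0.1,16.6,0,0,0,8.5],[0.1,0.1,16.6,0,0,0,7],[0.1,0.1,16.6,0,0,0,5],[0.1,0.1,16.6,0,0,0,5],[0.1,0.1,16.6,0,0,0,5],[0.1,0.1,16.6,0,0,0,5]]' 60; python3 -m inch '[[0,0,0,0,0,0,5],[0,0,0,0,0,0,5]]'
```

```text
t: 14.8
ee_pos: [0.5929, 0.0214, -0.0263]
eef_rot: [[-0.0, 1.0, 0.002], [1.0, 0.0, -0.0], [-0.0, 0.002, -1.0]]
force: [0.7, 0.5, 6.5]
opening: 0.67
grasp_force: 66.0
t: 15.05
ee_pos: [0.5929, 0.0214, -0.0263]
eef_rot: [[-0.0, 1.0, 0.002], [1.0, 0.0, -0.0], [-0.0, 0.002, -1.0]]
force: [-0.8, -0.1, 5.1]
opening: 0.664
grasp_force: 66.0
```

```bash
python3 -m inch '[[0,0,-3,0,0,0,5],[0,0,-8,0,0,0,5],[0,0,-13,0,0,0,5],[-4,-1.5,-13,0,0,0,5],[-9,-3.4,-13,0,0,0,5],[-14,-5.3,-13,0,0,0,5],[-20,-7.6,-13,0,0,0,5],[-26,-9.9,-13,0,0,0,5],[-32,-12.2,-13,0,0,0,5],[-35.5,-13.5,-13,0,0,0,5],[-36.6,-13.9,-13,0,0,0,5],[-36.6,-13.9,-13,0,0,0,5]]'; python3 -m inch '[[0,0,0,0,0,0,5],[0,0,0,0,0,0,5]]' ; python3 see.py w6
```

```text
t: 16.55
ee_pos: [0.4525, -0.3446, 0.102]
eef_rot: [[0.001, 1.0, -0.0], [1.0, -0.001, 0.001], [0.001, -0.0, -1.0]]
force: [-0.3, -0.4, -2.4]
opening: 0.666
grasp_force: 65.4
t: 16.8
ee_pos: [0.4535, -0.3432, 0.1024]
eef_rot: [[-0.002, 1.0, -0.0], [1.0, 0.002, 0.0], [0.0, -0.0, -1.0]]
force: [-0.1, 0.7, -2.6]
opening: 0.669
grasp_force: 65.4
[ 0.453 -0.259  0.284] [[1.0, 0.0, 0.0], [0.0, -0.95, -0.32], [-0.0, 0.32, -0.95]]
```

View pics/w6.png

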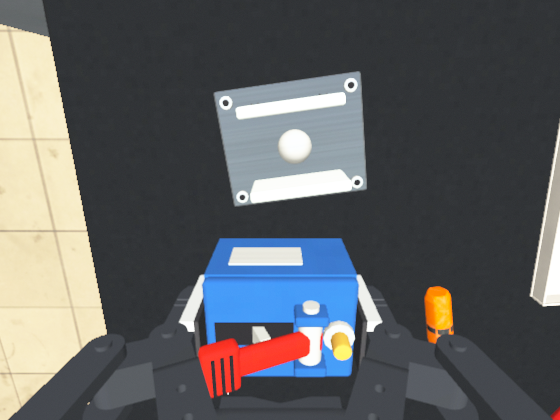

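The mount is in clear view: ball at (295,146), cheek tops at (291,105) and (300,185), turned a few degrees. The held coupler at (280,320) is square in the gripper, its stud to the right.

```bash
cat > mnt.py <<'E'
from h import *
f=grab('wrist');s=monitor.state()
hsv=cv2.cvtColor(f['frame'],cv2.COLOR_RGB2HSV).astype(int)
box=np.zeros((420,560),bool);box[60:222,200:385]=1
m=box&(f['z_map']>0);c=cloud(f,m);v,u=np.nonzero(m)
V=hsv[v,u,2]
k=(c[:,2]>.0465)&(c[:,2]<.054);t=c[k]
mid=t[:,1].mean();rs=[]
for g in(t[t[:,1]>mid],t[t[:,1]<mid]):
    r=cv2.minAreaRect((g[:,:2]*1000).astype(np.float32));rs.append(r);print('cheek',len(g),np.round(r[0],1),np.round(r[1],1),round(r[2],2),'z',np.median(g[:,2]).round(4))
print('cheek mid',(np.array(rs[0][0])+rs[1][0])/2)
p=c[(abs(c[:,2]-.008)<.004)];r=cv2.minAreaRect((p[:,:2]*1000).astype(np.float32));print('plate',np.round(r[0],1),np.round(r[1],1),round(r[2],2),np.median(p[:,2]).round(4))
# ball: points between cheeks above plate; fit sphere centre
b=c[(np.hypot(*(c[:,:2]-(np.array(rs[0][0])+rs[1][0])/2000).T)<.016)&(c[:,2]>.024)]
A=np.c_[2*b,np.ones(len(b))];x=np.linalg.lstsq(A,(b**2).sum(1),rcond=None)[0];print('ball',len(b),x[:3].round(4),'r',np.sqrt(x[3]+x[:3]@x[:3]).round(4),'top',np.percentile(b[:,2],98).round(4))
print('tcp',s['ee_pos'].round(4),s['eef_rot'].round(4).tolist())
f2=grab('side');hs=cv2.cvtColor(f2['frame'],cv2.COLOR_RGB2GRAY)
# held coupler
C=cloud(f,f['z_map']>0);vv,uu=np.nonzero(f['z_map']>0);hh=hsv[vv,uu]
bl=(hh[:,0]>100)&(hh[:,0]<130)&(hh[:,1]>130)&(vv>225)&(uu>190)&(uu<370)
l=(C[bl]-s['ee_pos'])@s['eef_rot'];print('coupler tool y',np.percentile(l[:,1],[.5,99.5]).round(4),'x',np.percentile(l[:,0],[.5,99.5]).round(4),'z',np.percentile(l[:,2],[.5,99.5]).round(4))
fr=l[l[:,0]>np.percentile(l[:,0],97)-.001];print('front face dx/dy',np.polyfit(fr[:,1],fr[:,0],1).round(4),len(fr))
E
python3 mnt.py
```

```text
cheek 1404 [ 459.7 -263.2] [71.8  8. ] 7.81 z 0.0496
cheek 1149 [ 467.6 -320.5] [71.6  8.5] 7.84 z 0.0495
cheek mid [ 463.67243958 -291.82905579]
plate [ 464.  -291.8] [112.2  92.1] 7.7 0.0078
ball 919 [ 0.4639 -0.2918  0.0283] r 0.0121 top 0.0406
tcp [ 0.4534 -0.3436  0.1024] [[-0.0015, 1.0, 0.0], [1.0, 0.0015, 0.0], [0.0, 0.0, -1.0]]
coupler tool y [-0.0286  0.0289] x [-0.1878  0.0221] z [-0.0806  0.1027]
front face dx/dy [0.001  0.0215] 4639
```

```bash
python3 -m inch '[[3,0.1,0,0,0,-0.08,5],[5.1,0.15,0,0,0,-0.134,5],[5.1,0.15,2,0,0,-0.134,5],[5.1,0.15,5,0,0,-0.134,5],[5.1,0.15,7,0,0,-0.134,5],[5.1,0.15,7,0,0,-0.134,5],[5.1,0.15,7,0,0,-0.134,5],[5.1,0.15,7,0,0,-0.134,5]]'; python3 - <<'E'
from h import *
s=monitor.state();R=s['eef_rot'];e=np.array([.4548,-.2925,0])-s['ee_pos'];print('tool err mm',(R.T@e)[:2]*1000,'yaw deg',np.degrees(np.arctan2(R[1,0],R[0,0])),s['ee_pos'])
E
```

```text
t: 17.95
ee_pos: [0.4554, -0.2942, 0.0339]
eef_rot: [[-0.134, 0.991, 0.002], [0.991, 0.134, -0.002], [-0.002, 0.002, -1.0]]
force: [-0.5, -0.7, -2.7]
opening: 0.672
grasp_force: 65.3
tool err mm [ 1.83256059 -0.44630373] yaw deg 97.6902199822704 [ 0.45542259 -0.29420382  0.03394676]
```

```bash
cat > err.py <<'E'
from h import *
P=[]
for i in range(5):
    s=monitor.state();P.append(s['ee_pos']);optics.grab_frame('side')
P=np.array(P);R=s['eef_rot'];print(P.std(0)*1000,(R.T@(np.array([.4548,-.2925,0])-P.mean(0)))[:2]*1000,P.mean(0))
E
python3 err.py
```

```text
[0.21791188 0.12240687 0.3121577 ] [ 1.61026929 -0.15141678] [ 0.45513538 -0.29405253  0.03353885]
```

```bash
python3 -m inch '[[0.15,0,0,0,0,0,5],[0.15,0,1,0,0,0,5],[0.15,0,2,0,0,0,5],[0.15,0,2.5,0,0,0,5],[0.15,0,2.5,0,0,0,5],[0.15,0,2.5,0,0,0,5]]'; python3 err.py
```

```text
t: 18.95
ee_pos: [0.4544, -0.2922, 0.0076]
eef_rot: [[-0.134, 0.991, 0.0], [0.991, 0.134, -0.0], [-0.0, 0.0, -1.0]]
force: [-0.2, 0.3, -2.6]
opening: 0.665
grasp_force: 65.4
[0.06092835 0.04749755 0.09848667] [-0.26252392  0.24970838] [ 0.45451304 -0.29226963  0.0077662 ]
```

```bash
python3 -m inch '[[0,0,0.7,0,0,0,5],[0,0,1.4,0,0,0,5],[0,0,2.0,0,0,0,5],[0,0,2.4,0,0,0,5],[0,0,2.6,0,0,0,5],[0,0,2.75,0,0,0,5],[0,0,2.8,0,0,0,5],[0,0,2.8,0,0,0,5]]'
```

```text
t: 20.2
ee_pos: [0.4543, -0.2921, -0.0204]
eef_rot: [[-0.134, 0.991, 0.0], [0.991, 0.134, -0.0], [-0.0, 0.0, -1.0]]
force: [0.7, -0.5, -2.4]
opening: 0.671
grasp_force: 65.4
```

```bash
python3 -m inch '[[0,0,0.1,0,0,0,5],[0,0,0.2,0,0,0,5],[0,0,0.3,0,0,0,5],[0,0,0.3,0,0,0,5]]'
```

```text
t: 20.7
ee_pos: [0.4544, -0.2922, -0.0214]
eef_rot: [[-0.134, 0.991, -0.0], [0.991, 0.134, -0.0], [-0.0, -0.0, -1.0]]
force: [-9.4, 7.7, 20.3]
opening: 0.667
grasp_force: 68.1
```

Seated at the expected depth with 20 N. Release, rise, and look.

```bash
python3 -m inch '[[0,0,-0.1,0,0,0,5],[0,0,-0.1,0,0,0,7],[0,0,-0.1,0,0,0,8.5],[0,0,-0.1,0,0,0,8.5],[0,0,-0.1,0,0,0,8.5],[0,0,-4,0,0,0,8.5],[0,0,-9,0,0,0,8.5],[0,0,-14,0,0,0,8.5],[0,0,-16,0,0,0,4],[0,0,-16,0,0,0,0],[0,0,-16,0,0,0,0],[0,0,-16,0,0,0,0]]'; python3 -m inch '[[0,0,0,0,0,0,0],[0,0,0,0,0,0,0],[0,0,0,0,0,0,0]]';python3 cp.py wrist 220 130 340 260 0.05 w7;python3 tips.py | tail -7
```

```text
t: 22.2
ee_pos: [0.453, -0.2912, 0.1339]
eef_rot: [[-0.134, 0.991, -0.003], [0.991, 0.134, 0.002], [0.003, -0.003, -1.0]]
force: [-0.6, 0.7, -0.3]
opening: 0.138
grasp_force: 0.0
t: 22.58
ee_pos: [0.4542, -0.292, 0.1363]
eef_rot: [[-0.134, 0.991, -0.0], [0.991, 0.134, 0.0], [0.0, -0.0, -1.0]]
force: [-0.7, 0.6, 0.7]
opening: -0.0
grasp_force: 0.0
blue top rect mm [ 454.5 -292.3] [57.5 43.5] 7.8 z [0.0486 0.0496 0.0506]
blue 2391 px 282.0 202.0 mean [ 0.455  -0.2872  0.0496] z [0.044 0.05  0.057] stud-plane [ 0.4545 -0.2837  0.061 ]
red 713 px 266.4 213.9 mean [ 0.4438 -0.2932  0.0663] z [0.058 0.067 0.073] stud-plane [ 0.4437 -0.295   0.061 ]
stud 65 px 308.0 211.8 mean [ 0.476  -0.2893  0.0598] z [0.056 0.06  0.062] stud-plane [ 0.4758 -0.2889  0.061 ]
tcp [ 0.4542 -0.292   0.1363] [[-0.134, 0.991, -0.0], [0.991, 0.134, 0.0], [0.0, -0.0, -1.0]]
wrist 1 14395 z [-0.1036 -0.0855 -0.0561 -0.043 ]
  low x [0.0068 0.0118] y [0.0042 0.0134]
side -1 582 z [-0.0995 -0.0714 -0.0505 -0.0436]
  low x [-0.0123 -0.0054] y [-0.014  -0.0042]
side 1 537 z [-0.0955 -0.0598 -0.0476 -0.0369]
  low x [-0.0124 -0.0042] y [0.0047 0.0107]
-0.0006927712712615771 [ 0.45422727 -0.29203392  0.13634995]
```

View pics/w7.png

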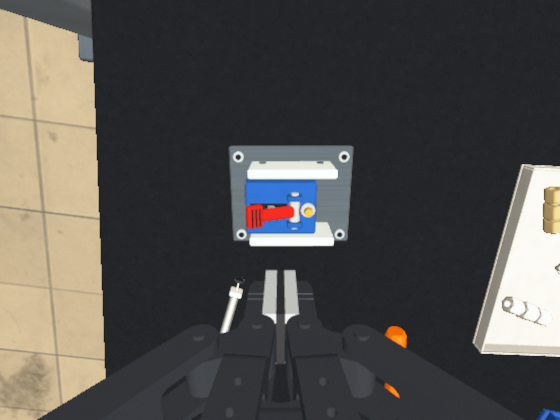

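The coupler is seated flat between the cheeks at (282,205), top at 49.6 mm, lever up. The pad is at (255,216) and the shut tips at (281,275). Now I'll press the pad.

```bash
python3 -m inch '[[0,-2.6,2,0,0,0,0],[0,-2.6,6,0,0,0,0],[0,-2.6,8.5,0,0,0,0],[0,-2.6,9.5,0,0,0,0],[0,-2.6,10,0,0,0,0],[0,-2.6,10.5,0,0,0,0],[0,-2.6,11,0,0,0,0],[0,-2.6,11.2,0,0,0,0],[0,-2.6,11.2,0,0,0,0]]'; python3 -m inch '[[0,0,0.1,0,0,0,0],[0,0,0.2,0,0,0,0],[0,0,0.3,0,0,0,0],[0,0,0.3,0,0,0,0]]'
```

```text
t: 23.85
ee_pos: [0.429, -0.2961, 0.0252]
eef_rot: [[-0.133, 0.991, 0.001], [0.991, 0.133, -0.001], [-0.001, 0.001, -1.0]]
force: [-1.6, -1.5, 3.2]
opening: 0.0
grasp_force: 1.2
t: 24.35
ee_pos: [0.4286, -0.2955, 0.0213]
eef_rot: [[-0.134, 0.991, 0.0], [0.991, 0.134, -0.0], [-0.0, 0.0, -1.0]]
force: [-0.5, -1.0, 2.5]
opening: 0.004
grasp_force: 1.1
```

```bash
python3 -m inch '[[0,0,0.1,0,0,0,0],[0,0,0.2,0,0,0,0],[0,0,0.25,0,0,0,0],[0,0,0.25,0,0,0,0]]'; python3 -m inch '[[0,0,0.1,0,0,0,0],[0,0,0.15,0,0,0,0],[0,0,0.15,0,0,0,0]]'
```

```text
t: 24.85
ee_pos: [0.4285, -0.2957, 0.0195]
eef_rot: [[-0.134, 0.991, -0.0], [0.991, 0.134, -0.0], [-0.0, -0.0, -1.0]]
force: [-2.7, 0.1, 8.8]
opening: 0.002
grasp_force: 4.6
t: 25.22
ee_pos: [0.4285, -0.2958, 0.019]
eef_rot: [[-0.134, 0.991, -0.0], [0.991, 0.134, -0.0], [-0.0, -0.0, -1.0]]
force: [-8.4, 1.9, 18.5]
opening: 0.002
grasp_force: 9.2
```

```bash
python3 -m inch '[[0,0,0.1,0,0,0,0],[0,0,0.1,0,0,0,0],[0,0,-2,0,0,0,0],[0,0,-6,0,0,0,0],[0,0,-11,0,0,0,0],[0,2.6,-12,0,0,0,0],[0,2.6,-12,0,0,0,0],[0,2.6,-12,0,0,0,0]]';python3 cp.py wrist 220 130 340 260 0.05 w8; python3 - <<'E'
from h import *
f=grab('top','top9');a=cv2.imread('pics/top0.png')[:,:,::-1]
for n,u,v in(('jar',207,175),('carton',318,178),('timer',160,166)):print(n,depthpt(f,u,v).round(3),np.abs(f['frame'][v-18:v+18,u-18:u+18].astype(int)-a[v-18:v+18,u-18:u+18]).mean())
w=cv2.imread('pics/w8.png')[120:280,200:380];cv2.imwrite('pics/w8c.png',cv2.resize(w,None,fx=3.5,fy=3.5))
E
```

```text
t: 26.22
ee_pos: [0.4534, -0.2912, 0.136]
eef_rot: [[-0.134, 0.991, -0.002], [0.991, 0.134, 0.002], [0.002, -0.002, -1.0]]
force: [-0.5, 0.7, 0.3]
opening: -0.002
grasp_force: 0.0
blue top rect mm [ 455.4 -292.4] [57.4 44.3] 7.9 z [0.0488 0.0499 0.0508]
blue 2587 px 283.5 205.2 mean [ 0.4556 -0.2886  0.0499] z [0.045 0.05  0.058] stud-plane [ 0.455  -0.2851  0.061 ]
red 686 px 267.0 211.8 mean [ 0.4429 -0.2934  0.057 ] z [0.055 0.057 0.059] stud-plane [ 0.4429 -0.2921  0.061 ]
stud 64 px 310.3 213.4 mean [ 0.4769 -0.289   0.0605] z [0.057 0.061 0.062] stud-plane [ 0.4768 -0.2889  0.061 ]
tcp [ 0.4531 -0.2912  0.1358] [[-0.134, 0.991, -0.002], [0.991, 0.134, 0.002], [0.002, -0.002, -1.0]]
jar [0.717 0.17  0.081] 2.4611625514403292
carton [ 0.727 -0.148  0.042] 2.2037037037037037
timer [0.747 0.309 0.056] 2.5573559670781894
```

View pics/w8c.png

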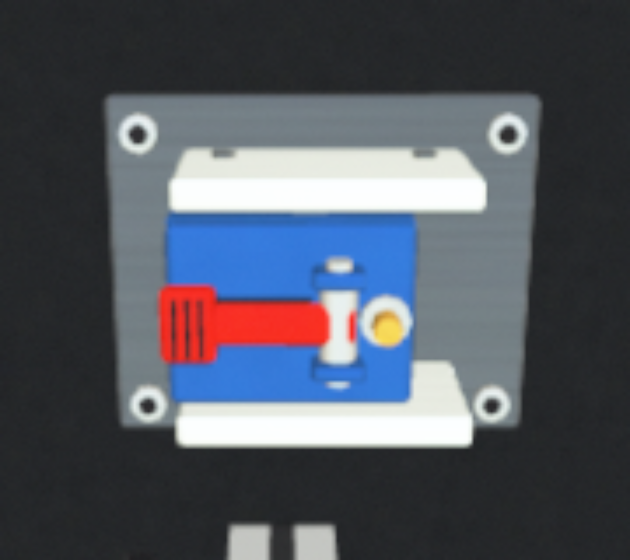

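The lever lies level (red at 55–59 mm, pad at 58 mm) and the coupler's top is flat at 50 mm. The bystanders have not moved.

```bash
python3 -c "
from workcell import env
print(env.hand_in())"
```

```text
the job is handed in; nothing more can be done
None
```

The coupler is seated flat on the mount over the ball with its red lever pressed fully down; the jar, carton and timer show no movement in the images, and I handed the job in at about 26 s of robot time.

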